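Free the jammed cutter of the shop's receipt printer

ROBOT

A 6-joint arm with a two-finger parallel gripper is mounted at the origin on the work surface. World frame = base frame: x ahead of the robot, y to its left, z up, the work surface at z = 0. Lengths are in m, angles in rad, forces in N, time in s.
With the tool pointing down it reaches from about 0.275 to 0.75 m from the base axis. Payload 10.2 kg.
Tool frame: the origin (TCP) lies midway between the tips of the shut fingers; the grasp point (between the pads) lies 19 mm behind it; z points along the fingers, y is the direction in which the jaws open and shut (so a half turn about z gives the same grasp; the last joint's range is limited). The gripper opens to 88 mm and grips with 3 to 60 N. Pads are 18 mm wide; open, the fingers measure 123 mm over their backs; the gripper's body (75 mm by 187 mm) begins 45 mm behind the grasp point.
Start: joints at [0.968, 0.313, 1.498, -0, 1.331, -0.223], TCP at [0.195, 0.488, 0.218] pointing down, gripper open.
Joint ranges: [-2.94, 2.94], [-0.97, 2.17], [0.19, 2.56], [-1.23, 4.37], [0.02, 3.11], [-2.88, 2.88]. Speed limits (rad/s): [2.39, 2.39, 3.01, 3.14, 3.14, 3.14].

INTERFACE

Orientations are given as a unit quaternion [w, x, y, z].
In Python, from workcell import monitor, cams, workorder gives the robot as it stands.
- The arm moves only by the tool servo_tool, never from a script. Its argument "plan" is a list that holds one entry, the list of rows, each a list of 7 numbers: the closure, from -1 (fully open) to 1 (shut), so that 0 is half open, then the shift along the world's x, y, z in mm, then the turn, a rotation vector about the world's x, y, z in rad. In form: [[[jaw, x, y, z, wx, wy, wz], ...]]. A call has 1 to 12 rows; each row is the pose to reach, as a shift and turn from the pose commanded when the call began; what a row does not reach only later rows make up. A row lasts 1/8 s, in which the tool goes at most 62.5 mm and 10.7 degrees, less where a joint would pass 70% of its speed; a pose out of reach is approached as far as the arm can. A call with a gripper value outside its range is refused whole. The fingers move at their own pace and stop on an object; the grip force is fixed at half the most. Time passes only in rows, so rows that repeat a pose let the fingers close. It gives the time, the measured TCP pose, the force and the opening at its end, in the units of the state.
- monitor.state(): the state, without advancing time (a new reading comes with each control period).
- cams.grab_frame(name): name is "scene" or "side" or "wrist"; returns a dict with "img" (420x560x3 uint8, red, green, blue), "range_z" (420x560 float32, m along the optical axis (not along the pixel's ray), 0 where there is no reading), "vfov" (degrees; the focal length in pixels is half the picture's height over the tangent of half this angle, whatever the lens; pixels are square), "cx", "cy" (the principal point, pixels), "extrinsics" (4x4, takes a point from camera to world coordinates); the wrist camera has in their place "tool_from_camera" (4x4, takes a point from camera to tool coordinates, whose origin is the TCP and whose axes are the flange's). Camera axes: x right, y down, z forward; pixel columns grow to the right and rows downward; lengths in m; the calibration is good to about 2 mm. A picture is of the moment at which its call begins: read the wrist's pose just before it.
- workorder.sign_off(): hands the job in, once; it reports no verdict.
The state is a dict: "time": time; "joints": joint angles; "dq": joint speeds; "effort": joint torques, N m; "tcp_pos": TCP position; "orientation": TCP orientation; "force": force on the tool from outside, world axes, zero at the start; "ft_torque": the same for the moment, N m; "width": finger opening in m.
Only numpy, scipy, OpenCV 4.12 (cv2) and the standard library are available. Lean on these libraries where they do the work, as an engineer would, in place of code of your own. Each camera call takes 0.05 s, during which the arm holds its last target. There are 200 camera calls.

TASK

The receipt printer's paper cutter has jammed with its blade across the paper exit. Slide the small cutter cover on the printer's front deck fully open, and with the square-handled flat-bladed tool from the wooden stand turn the toothed wheel under the slot towards the printer's rear, tooth by tooth, until the blade is fully home against its stop; do not force the wheel and do not touch the blade. Then hang the tool upright in its hole in the stand again, slide the cover fully shut, and leave everything else on the counter where it stands.

Things in the scene. Friction and masses are not known exactly. Their poses are not given: they have to be found in the camera images.
- printer: Dark grey receipt printer, 200 (x, depth) x 145 (y) x 150 mm high, fixed. Origin: centre of its underside; its front faces its own -x, towards the robot at zero yaw. Level front deck 130 mm high from x = -100 to -18; behind it the roll cover is 150 high. Paper exit: opening in the deck, x = -34 to -18, y = -43 to 43. It stands left or right of the robot, the tool stand on the other side.
- slot (a point): Centre of the access slot, level with the deck's upper face (deck 3 mm thick), at (-62, -32.5, 130) mm in the printer's frame; axes as the printer's. The slot is 26 mm long along x and 14 mm wide along y. It is hidden by the cutter cover until that is open. A white arrow on the deck beside it points to the rear (+x), the way to push the teeth.
- wheel_turn (a joint): Turn of the white toothed wheel under the slot, rad, positive anticlockwise from above: 0 = blade home (hard stop); starts between -2.0 and -1.1 (2 to 4 teeth to go); grows to 0 as the teeth in the slot are pushed to the printer's rear (+x). Friction holds it where it is left (about 2.7 N on a tooth turns it); there is no ratchet.
- star_wheel: That wheel lies flat on an upright axle 22.5 mm to the printer's +y of slot. 12 teeth, 3.5 mm thick, tip radius 26, hub radius 18; top 8 mm, underside 20 mm below the deck's upper face. At joint value q the teeth point at angles q + k x 30 degrees (k whole), anticlockwise from above, from the direction axle-to-slot-centre (-y); gaps midway. Origin: axle, at the underside.
- blade_tip (a point): Middle of the tip of the swinging cutter blade, which turns with the wheel about the same axle, 54 mm out. Home (hidden under the deck), it points 80 degrees anticlockwise from the printer's +x; jammed, it points back across the paper exit, between 35 degrees clockwise and 20 degrees anticlockwise of +x.
- cutter_blade: The cutter blade, a thin flat steel arm, 54 x 11 x 2 mm, under the wheel (21 mm below the deck's upper face), seen in the paper exit while jammed; sharp, not to be touched. Origin on the axle.
- cutter_cover (a joint): Opening of the cutter cover, m: 0 = shut, 0.048 = fully open. A flat plate, 58 (x) x 64 (y) mm, lying on the deck (printer's x = -98 to -40, y = -67 to -3 mm when shut), upper face 134.5 mm high; it slides to the printer's front (-x), overhanging it when open, and stays where it is left (about 2.5 N to slide it). The slot is clear from an opening of 0.040.
- rib (a point): Top centre of the cover's finger rib, at (-70, -35, 144.5) mm in the printer's frame when shut, moves with the cover. The rib is 10 mm thick along x, 50 mm long along y, and stands 10 mm above the cover's plate: push it or pinch it.
- spudger: The tool: black SQUARE handle 20 x 20 mm, 65 long, flat steel blade 4 (its x) x 7 mm (its y), 85 long, straight below; about 80 g. Origin: the blade's lower end; z up along the tool; handle from 85 to 150 mm. It hangs upright by the handle's shoulder in any one of the stand's three holes, its x and y parallel to the stand's, its origin 5 mm above the counter.
- stand: Wooden block, 60 (x) x 150 (y) x 90 mm high, fixed. Origin: centre of its underside. Three square holes 14 x 14 mm, right through from the top, at x = 0, y = -47, 0 and 47 mm, one tool in each.
- screwdriver: Bystander in the stand: black ROUND handle of 24 mm diameter, 70 mm long, thin round shank; origin 85 mm below the handle's lower end, on its axis. Its top is 160 mm above the counter.
- felt_pen: Bystander in the stand: slim round black pen, 19 mm diameter above the stand, top 140 mm above the counter; origin 85 mm below its shoulder, on its axis.
- bottle: Bystander: amber glass bottle, 66 mm diameter, 235 mm high; origin at the centre of its underside.
- food_can: Bystander: food can, 74 mm diameter, 110 mm high; origin at the centre of its underside.
- tea_tin: Bystander: square tea tin, 67 x 67 x 112 mm high; origin at the centre of its underside. Bottle, can and tin stand in a row leading away from the robot, between printer and stand, in any order.
- card_reader: Bystander: black card reader lying flat, 170 (x) x 76 x 36 mm; origin at the centre of its underside.
- stapler: Bystander: stapler, 140 (x) x 36 x 45 mm; origin at the centre of its underside.
- paper_roll: Bystander: upright paper roll, 76 mm diameter, 80 mm high; origin at the centre of its underside.
- coin_dish: Bystander: low brass coin dish, 110 mm diameter, 22 mm high; origin at the centre of its underside.
Not all that is in view belongs to the job. Several things look just like the stand: the one meant starts farthest to the robot's left.

How it is judged:
By the outcome, as a careful person would: the job done as asked, in the order asked, and still so for the second after the job is handed in, with the robot touching nothing.
It also fails if it takes over 72 s, if anything falls off the work surface, if the arm or the gripper's body presses on something with over 40 N, if the wrist force passes 120 N, or if a joint passes its speed limit or range.

## Working session

There is one attempt and no reset: what is moved stays moved. The work goes in short steps, Python scripts to look and compute and a tool call to move; the robot and the scene stay as the last step left them, time stands still between calls to the robot, and variables do not carry over. Pictures are saved under pics/ and viewed, about 8 in all and at most 12, crops included, and the job is handed in when it is done.

Besides the shell and the picture viewer there is one more tool, called by a JSON object that holds its "api" and its "payload". servo_tool: Moves the arm, as the interface text tells. Its arguments: {"type":"object","properties":{"plan":{"type":"array","items":{"type":"array","items":{"type":"array","items":{"type":"number"}}}}},"required":["plan"]}

```bash
mkdir -p pics; ls; cat > h.py <<'E'
import numpy as np, cv2
from workcell import monitor, cams, workorder
from scipy.spatial.transform import Rotation as R
def grab(n):
    s=monitor.state(); f=cams.grab_frame(n); h,w=f['img'].shape[:2]
    f['f']=h/2/np.tan(np.radians(f['vfov'])/2)
    if n=='wrist':
        q=s['orientation']; T=np.eye(4); T[:3,:3]=R.from_quat([q[1],q[2],q[3],q[0]]).as_matrix(); T[:3,3]=s['tcp_pos']
        f['T']=T@np.array(f['tool_from_camera'])
    else: f['T']=np.array(f['extrinsics'])
    return f
def cloud(f):
    v,u=np.mgrid[:420,:560]; z=f['range_z']
    p=np.stack([(u-f['cx'])/f['f']*z,(v-f['cy'])/f['f']*z,z],-1)
    P=p@f['T'][:3,:3].T+f['T'][:3,3]; P[z==0]=np.nan; return P
def ray(f,u,v,h):
    d=f['T'][:3,:3]@np.array([(u-f['cx'])/f['f'],(v-f['cy'])/f['f'],1]); o=f['T'][:3,3]
    return o+d*(h-o[2])/d[2]
def proj(f,P):
    c=(np.asarray(P)-f['T'][:3,3])@f['T'][:3,:3]; return c[...,:2]/c[...,2:]*f['f']+[f['cx'],f['cy']]
def save(n,img): cv2.imwrite('pics/'+n+'.png',cv2.cvtColor(img,cv2.COLOR_RGB2BGR))
E
python3 - <<'E'
from h import *
print(monitor.state())
a=grab('scene');b=grab('side')
for n,f in(('scene',a),('side',b)):
    np.savez('pics/'+n+'.npz',**f); print(n,f['T'].round(3).tolist(),f['f'],f['cx'],f['cy'])
save('scene0',a['img']);save('side0',b['img'])
E
```

```text
pics
{'time': 0.0, 'joints': array([ 9.67593052e-01,  3.13448749e-01,  1.49839949e+00, -3.94874003e-05,
        1.33102468e+00, -2.23425320e-01]), 'dq': array([ 0.00126048, -0.00024924, -0.00025395, -0.00184357, -0.00070839,
        0.00082975]), 'effort': array([ 3.92172497e-04, -4.02205682e+01, -2.52263063e+01,  6.94564031e-02,
        3.52648320e-02, -1.11821792e-04]), 'tcp_pos': array([0.19450252, 0.48735245, 0.21727588]), 'orientation': array([-2.39546513e-04,  1.88745214e-01,  9.82025883e-01, -5.93933093e-04]), 'force': array([ 0.49847763,  0.28480418, -0.79745371]), 'ft_torque': array([ 0.05523035, -0.08606876, -0.00901492]), 'width': 0.08838897493920622}
scene [[0.991, -0.079, 0.106, 0.443], [-0.132, -0.652, 0.747, -0.916], [0.01, -0.754, -0.656, 0.901], [0.0, 0.0, 0.0, 1.0]] 445.85711505833956 281.87802804641245 212.84158711307555
side [[-0.98, -0.12, 0.161, 0.379], [-0.2, 0.52, -0.83, 0.796], [0.016, -0.846, -0.534, 0.61], [0.0, 0.0, 0.0, 1.0]] 389.55419959437415 286.35622612434673 208.98753765758093
```

View pics/scene0.png

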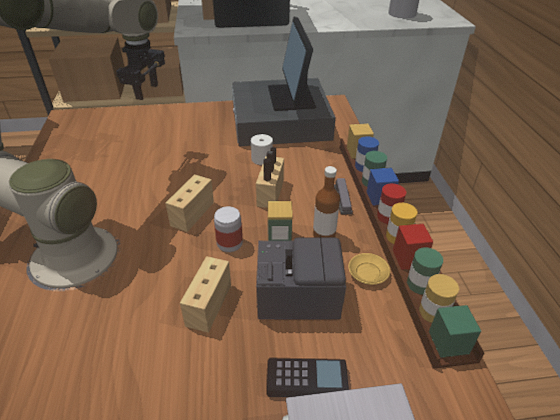

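View pics/side0.png

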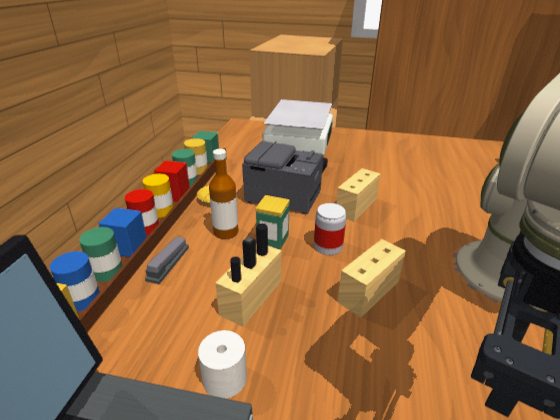

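The scene view shows the tool stand at about (268,180) and the printer at (300,275). The cover and its rib are at about (270,265), and there are two empty lookalike stands at (190,203) and (207,292). Next I'll measure poses from depth.

```bash
cat > m.py <<'E'
from h import *
for n in('scene','side'):
    f=dict(np.load('pics/'+n+'.npz')); P=cloud(f); hsv=cv2.cvtColor(f['img'],cv2.COLOR_RGB2HSV)
    X,Y,Z=P[...,0],P[...,1],P[...,2]
    def comps(m,lab,mn=60):
        k,L,S,_=cv2.connectedComponentsWithStats(m.astype(np.uint8))
        for i in range(1,k):
            if S[i,4]<mn: continue
            q=P[L==i]; r=cv2.minAreaRect((q[:,:2]*1000).astype(np.float32))
            print(n,lab,S[i,:].tolist(),'c',np.round(r[0],1),'sz',np.round(r[1],1),'a',round(r[2],1),'z',np.round(np.nanmedian(q[:,2]),4))
    inb=(X>0.2)&(X<0.9)&(abs(Y)<.6)
    comps(inb&(abs(Z-.09)<.006)&(hsv[...,1]<150)&(hsv[...,2]>120),'stand')
    comps(inb&(abs(Z-.15)<.005),'roll150')
    comps(inb&(abs(Z-.1325)<.006),'deck')
    comps(inb&(abs(Z-.1445)<.004),'rib',15)
    comps(inb&(Z>.1)&(Z<.17)&(hsv[...,2]<70),'dark',30)
    comps(inb&(Z>.1)&(Z<.3),'tall',60)
E
python3 m.py
```

```text
scene stand [255, 157, 29, 30, 328] c [562.1 210.5] sz [155.8  60.6] a 72.0 z 0.0905
scene stand [165, 174, 46, 35, 688] c [315.1 140.1] sz [155.2  64.4] a 59.1 z 0.0904
scene stand [180, 256, 49, 54, 1278] c [ 362.3 -211.9] sz [155.   61.5] a 66.7 z 0.09
scene roll150 [316, 191, 24, 14, 108] c [690.2 -17.6] sz [41.3 63.1] a 70.0 z 0.1499
scene roll150 [294, 236, 51, 46, 2041] c [ 625.8 -224.6] sz [138.1 111.4] a 82.6 z 0.1496
scene deck [315, 198, 24, 12, 88] c [687.6 -22.6] sz [30.  63.7] a 67.6 z 0.1324
scene deck [256, 240, 90, 49, 1703] c [ 584.6 -217.3] sz [149.9 200.1] a 82.7 z 0.1312
scene rib [266, 154, 8, 5, 18] c [564.3 206.1] sz [23.6 13.4] a 16.0 z 0.145
scene rib [315, 196, 25, 10, 75] c [693.9 -18.9] sz [35.7 65.2] a 84.7 z 0.1447
scene rib [293, 237, 53, 46, 456] c [ 626.6 -225.6] sz [138.5 115.8] a 81.5 z 0.1461
scene rib [267, 261, 5, 18, 82] c [ 510.5 -243.4] sz [52.   9.2] a 83.5 z 0.144
scene dark [272, 92, 60, 27, 516] c [718.  546.5] sz [106.9 206.5] a 90.0 z 0.1057
scene dark [264, 147, 12, 32, 239] c [562.4 206.2] sz [114.1  18.6] a 73.7 z 0.137
scene dark [2
[... 3752 characters left out ...]
7.3   1.8] sz [68.8 67. ] a 82.9 z 0.1125
side tall [316, 203, 30, 20, 447] c [ 4.245e+02 -3.000e-01] sz [68.8 68.8] a 15.5 z 0.1104
side tall [114, 209, 28, 20, 280] c [883.9 128.1] sz [72.5 32.1] a 89.1 z 0.1055
side tall [243, 223, 25, 43, 665] c [558.4 190.9] sz [69.6 23.2] a 70.4 z 0.1358
side tall [89, 227, 26, 24, 336] c [884.6 216.2] sz [68.2 30.5] a 89.9 z 0.112
side tall [59, 252, 31, 27, 435] c [884.3 304.5] sz [66.4 31.2] a 89.4 z 0.1118
side tall [230, 256, 11, 23, 207] c [579.5 258. ] sz [19.6 18.4] a 87.7 z 0.1266
side tall [0, 273, 241, 147, 11287] c [716.5 507.3] sz [166.4 434.8] a 68.6 z 0.2066
side tall [485, 388, 34, 29, 533] c [216.1 541.1] sz [ 9.1 22.3] a 53.9 z 0.2587
```

{"api": "servo_tool", "payload": {"plan": [[[-1,0,0,80,0,0,-0.18],[-1,40,-60,83,0,0,-0.36],[0.1,60,-120,83,0,0,-0.54],[0.1,316,-730,83,0,0,-0.72],[0.1,316,-730,83,0,0,-0.9],[0.1,316,-730,83,0,0,-1.08],[0.1,316,-730,83,0,0,-1.26],[0.1,316,-730,83,0,0,-1.32],[0.1,316,-730,83,0,0,-1.32],[0.1,316,-730,83,0,0,-1.32],[0.1,316,-730,83,0,0,-1.32],[0.1,316,-730,83,0,0,-1.32]]]}}

```text
time: 1.6
tcp_pos: [0.4679, -0.1417, 0.3005]
orientation: [-0.0, 0.751, 0.66, 0.0]
force: [0.9, 0.3, 1.0]
width: 0.0394
```

{"api": "servo_tool", "payload": {"plan": [[[0.1,43,-101,0,0,0,0],[0.1,43,-101,0,0,0,0],[0.1,43,-101,0,0,0,0],[0.1,43,-101,0,0,0,0]]]}}

```text
time: 2.1
tcp_pos: [0.5104, -0.24, 0.3005]
orientation: [-0.0, 0.751, 0.66, -0.0]
force: [-0.1, -0.9, 0.1]
width: 0.0397
```

```bash
python3 - <<'E'
from h import *
s=monitor.state();print(s['tcp_pos'],s['width'])
f=grab('wrist');save('w1',f['img']);np.savez('pics/w1.npz',**f);print(f['T'].round(3).tolist(),f['f'])
P=cloud(f);Z=P[...,2]
def rect(m,lab):
    k,L,S,_=cv2.connectedComponentsWithStats(m.astype(np.uint8))
    for i in range(1,k):
        if S[i,4]>150:
            r=cv2.minAreaRect((P[L==i][:,:2]*1000).astype(np.float32));print(lab,S[i].tolist(),np.round(r[0],1),np.round(r[1],1),round(r[2],1),np.median(P[L==i][:,2]).round(4))
near=(P[...,0]>.4)&(P[...,0]<.75)&(P[...,1]<-.1)&(P[...,1]>-.4)
rect(near&(abs(Z-.1445)<.003),'rib');rect(near&(abs(Z-.150)<.003),'roll');rect(near&(Z>.12)&(Z<.16),'printer');rect(near&(abs(Z-.1345)<.002),'cover')
E
```

```text
[ 0.51037135 -0.24003207  0.30049216] 0.03970430818444501
[[0.992, -0.123, -0.036, 0.52], [-0.128, -0.952, -0.277, -0.168], [0.0, 0.279, -0.96, 0.468], [0.0, 0.0, 0.0, 1.0]] 332.6985285141644
rib [338, 80, 82, 144, 852] [ 605.6 -219.4] [138.  68.] 82.3 0.145
rib [281, 167, 10, 49, 482] [ 514.  -243.5] [49.4  9.2] 82.6 0.1448
roll [342, 77, 127, 151, 15843] [ 628.8 -222.5] [141.  110.8] 82.8 0.1504
printer [254, 77, 215, 151, 28553] [ 587.7 -217.1] [145.1 200.1] 82.7 0.1488
cover [258, 156, 62, 66, 3118] [ 516.5 -244. ] [68.9 61.7] 82.7 0.135
```

The printer is at (587.7, -217.1) with yaw -7.3°, and the rib is at (514, -243.5), which matches the model. I'll go down onto the rib.

{"api": "servo_tool", "payload": {"plan": [[[0.1,3,-2,-62,0,0,0],[0.1,3,-2,-124,0,0,0],[0.1,3,-2,-134,0,0,0],[0.1,3,-2,-134,0,0,0],[0.1,3,-2,-134,0,0,0]]]}}

```text
time: 2.78
tcp_pos: [0.5146, -0.243, 0.1695]
orientation: [0.002, 0.751, 0.66, 0.0]
force: [0.0, -0.2, 0.3]
width: 0.0398
```

{"api": "servo_tool", "payload": {"plan": [[[0.1,0,0,-28,0,0,0],[0.1,0,0,-29,0,0,0],[0.1,0,0,-29,0,0,0],[1,0,0,-29,0,0,0],[1,0,0,-29,0,0,0],[1,0,0,-29,0,0,0],[1,0,0,-29,0,0,0]]]}}

```text
time: 3.65
tcp_pos: [0.5136, -0.2426, 0.1378]
orientation: [0.0, 0.751, 0.66, 0.0]
force: [0.2, 0.8, 0.7]
width: 0.0023
```

```bash
python3 - <<'E'
from h import *
f=grab('wrist');g=grab('scene')
im=np.hstack([cv2.resize(f['img'][100:310,170:450],(560,420))[:,:400],cv2.resize(g['img'][215:320,230:330],(400,420))]);save('w2',im)
P=cloud(f);Z=P[...,2];m=(P[...,0]>.4)&(P[...,0]<.57)&(P[...,1]<-.1)&(P[...,1]>-.4)&(abs(Z-.1445)<.003)
k,L,S,_=cv2.connectedComponentsWithStats(m.astype(np.uint8))
for i in range(1,k):
    if S[i,4]>60: r=cv2.minAreaRect((P[L==i][:,:2]*1000).astype(np.float32));print(S[i].tolist(),r)
print(monitor.state()['width'],monitor.state()['tcp_pos'])
E
```

```text
[273, 211, 19, 89, 939] ((513.850341796875, -242.7938232421875), (49.69072341918945, 9.464372634887695), 82.2422103881836)
[383, 236, 9, 33, 164] ((569.078857421875, -247.927978515625), (18.805429458618164, 2.7991669178009033), 84.96855163574219)
0.0008538277746323883 [ 0.51356751 -0.24259313  0.13773971]
```

View pics/w2.png

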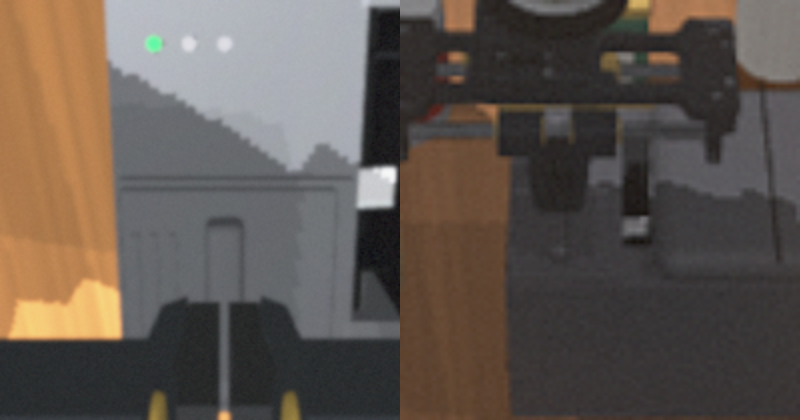

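```bash
python3 - <<'E'
from h import *
s=monitor.state();t=np.array(s['tcp_pos'])
f=grab('wrist');P=cloud(f)
print('tcp px',proj(f,t), proj(f,t+[0,0,.007]))
for v in range(240,420,12): print(v,[ (round(P[v,u,0]*1e3),round(P[v,u,1]*1e3),round(P[v,u,2]*1e3)) for u in (255,268,282,296,310)])
save('w3',cv2.resize(f['img'][180:420,170:450],(700,600)))
E
```

```text
tcp px [281.39701705 251.58450648] [281.39469748 256.94589091]
240 [(500, -235, 136), (507, -236, 135), (515, -233, 146), (522, -238, 136), (530, -239, 135)]
252 [(503, -230, 164), (509, -232, 161), (515, -233, 161), (522, -234, 161), (528, -233, 165)]
264 [(504, -230, 177), (509, -232, 174), (515, -233, 174), (521, -234, 173), (527, -232, 178)]
276 [(505, -230, 187), (509, -233, 184), (515, -237, 177), (521, -234, 185), (526, -233, 188)]
288 [(506, -230, 197), (510, -232, 194), (514, -242, 178), (520, -233, 195), (525, -233, 196)]
300 [(506, -230, 205), (510, -232, 202), (513, -248, 178), (520, -234, 202), (524, -213, 236)]
312 [(511, -215, 236), (514, -215, 236), (517, -216, 236), (521, -216, 237), (524, -217, 236)]
324 [(511, -216, 239), (514, -216, 239), (517, -216, 240), (520, -217, 240), (523, -217, 240)]
336 [(511, -218, 241), (514, -218, 241), (517, -219, 241), (520, -219, 241), (523, -220, 240)]
348 [(507, -234, 224), (477, -411, 1), (494, -394, 25), (508, -396, 26), (523, -224, 239)]
360 [(507, -237, 225), (475, -427, 1), (494, -401, 34), (507, -402, 35), (522, -235, 231)]
372 [(506, -242, 225), (473, -442, 2), (492, -414, 35), (506, -416, 35), (522, -237, 232)]
384 [(506, -243, 228), (470, -459, 1), (490, -430, 34), (504, -430, 35), (522, -225, 249)]
396 [(512, -219, 257), (514, -218, 258), (517, -219, 257), (519, -219, 258), (522, -219, 258)]
408 [(512, -218, 260), (515, -217, 261), (517, -219, 260), (519, -219, 260), (522, -220, 260)]
```

View pics/w3.png

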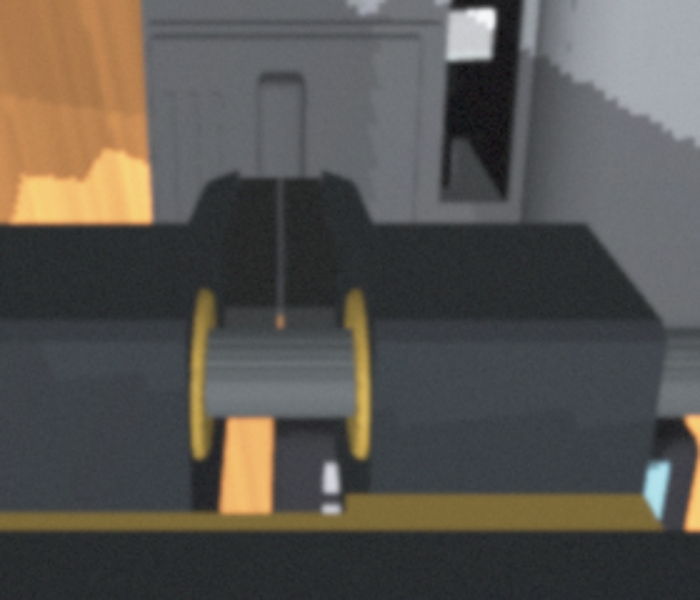

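{"api": "servo_tool", "payload": {"plan": [[[0.1,0,0,0,0,0,0],[0.1,0,0,0,0,0,0],[0.1,0,0,0,0,0,0],[0.1,0,0,-3,0,0,0],[0.1,0,0,-6,0,0,0],[0.1,0,0,-6,0,0,0]]]}}

```text
time: 4.55
tcp_pos: [0.5134, -0.2425, 0.1314]
orientation: [-0.0, 0.751, 0.66, -0.0]
force: [0.5, 0.7, -0.2]
width: 0.0397
```

```bash
python3 - <<'E'
from h import *
s=monitor.state();print(s['tcp_pos'],s['force'],s['width'])
for n in('side','scene'):
    f=grab(n);t=np.array(s['tcp_pos']);p=proj(f,t);print(n,p)
    u,v=p.astype(int); u=min(max(u,70),490);v=min(max(v,60),360)
    c=cv2.resize(f['img'][v-60:v+60,u-50:u+50],(400,480),interpolation=cv2.INTER_CUBIC)
    cv2.circle(c,(int((p[0]-u+50)*4),int((p[1]-v+60)*4)),3,(255,0,0),-1)
    if n=='side': a=c
save('tips',np.hstack([a,c]))
E
```

```text
[ 0.51343504 -0.24249132  0.13137962] [ 0.47336662  0.72181162 -0.2173254 ] 0.03974486923386551
side [309.73190356 157.32635715]
scene [270.24217464 272.37189196]
```

View pics/tips.png

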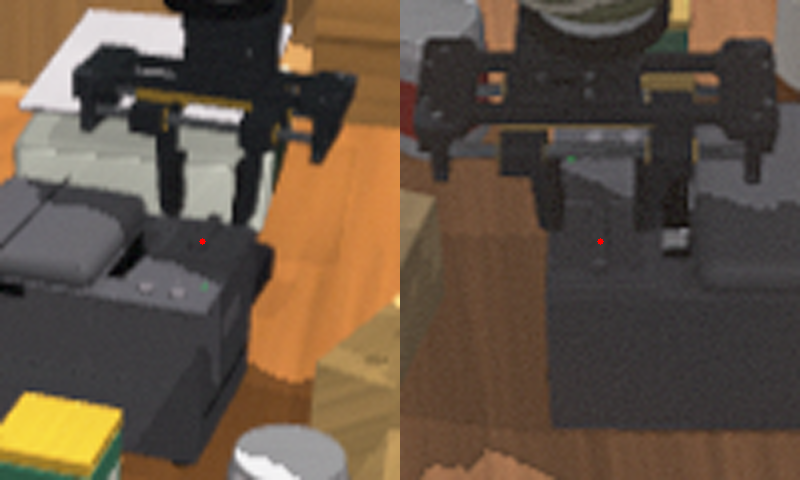

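The red dot marks the reported TCP, and the real fingertips sit about 20 mm above it, still higher than the rib. I'll allow for that offset and go down another 14 mm with a force check.

{"api": "servo_tool", "payload": {"plan": [[[0.1,0,0,-5,0,0,0],[0.1,0,0,-10,0,0,0],[0.1,0,0,-13,0,0,0],[0.1,0,0,-13,0,0,0],[1,0,0,-13,0,0,0],[1,0,0,-13,0,0,0],[1,0,0,-13,0,0,0]]]}}

```text
time: 5.52
tcp_pos: [0.5136, -0.2426, 0.1188]
orientation: [0.0, 0.751, 0.66, 0.0]
force: [-0.1, 1.2, -0.5]
width: 0.0122
```

{"api": "servo_tool", "payload": {"plan": [[[1,0,0,0,0,0,0],[1,0,0,0,0,0,0],[1,-5,0.6,0,0,0,0],[1,-10,1.3,0,0,0,0],[1,-15,1.9,0,0,0,0],[1,-15,1.9,0,0,0,0]]]}}

```text
time: 6.28
tcp_pos: [0.4978, -0.2406, 0.1188]
orientation: [-0.001, 0.751, 0.66, -0.0]
force: [-1.6, 0.3, 2.9]
width: 0.0094
```

{"api": "servo_tool", "payload": {"plan": [[[1,-8,1,0,0,0,0],[1,-16,2,0,0,0,0],[1,-24,3.1,0,0,0,0],[1,-30,3.8,0,0,0,0],[1,-32,4.1,0,0,0,0],[1,-33,4.2,0,0,0,0],[1,-33.5,4.2,0,0,0,0],[1,-33.5,4.2,0,0,0,0]]]}}

```text
time: 7.28
tcp_pos: [0.466, -0.2365, 0.1188]
orientation: [0.001, 0.751, 0.66, 0.001]
force: [7.3, 1.6, -2.5]
width: 0.0094
```

```bash
python3 - <<'E'
from h import *
s=monitor.state();print(s['tcp_pos'],s['force'],s['width'])
f=grab('wrist');save('w4',f['img'])
P=cloud(f);Z=P[...,2];m=(P[...,0]>.4)&(P[...,0]<.545)&(P[...,1]<-.1)&(P[...,1]>-.4)&(abs(Z-.1445)<.003)
k,L,S,_=cv2.connectedComponentsWithStats(m.astype(np.uint8))
for i in range(1,k):
    if S[i,4]>60: r=cv2.minAreaRect((P[L==i][:,:2]*1000).astype(np.float32));print(S[i].tolist(),r)
E
```

```text
[ 0.46604518 -0.23654903  0.11878488] [ 7.26547919  1.58021078 -2.53566514] 0.009403609504628988
[242, 222, 80, 89, 2092] ((469.7750549316406, -234.17446899414062), (33.31428527832031, 44.716915130615234), 15.537806510925293)
```

{"api": "servo_tool", "payload": {"plan": [[[0.1,0.5,0,0,0,0,0],[0.1,0.5,0,0,0,0,0],[0.1,0.5,0,0,0,0,0],[0.1,0,0,40,0,0,0],[0.1,54,-28,70,0,0,0],[0.1,54,-28,70,0,0,0],[0.1,54,-28,70,0,0,0],[0.1,54,-28,70,0,0,0]]]}}

```text
time: 8.32
tcp_pos: [0.5181, -0.2638, 0.1878]
orientation: [-0.001, 0.751, 0.66, -0.0]
force: [0.0, 0.9, 0.5]
width: 0.0396
```

```bash
python3 - <<'E'
from h import *
s=monitor.state();print(s['tcp_pos'],s['force'],s['width'])
f=grab('wrist');np.savez('pics/w5.npz',**f)
c0=np.array([.5877,-.2171,0]);a=np.radians(-7.3);M=np.array([[np.cos(a),-np.sin(a),0],[np.sin(a),np.cos(a),0],[0,0,1]])
pr=lambda x,y,z:proj(f,c0+M@np.array([x,y,z])/1000)
print('slot',pr(-62,-32.5,130),'axle',pr(-62,-10,110),[pr(x,y,130).round() for x in(-75,-49) for y in(-39.5,-25.5)])
P=cloud(f);Z=P[...,2];m=(P[...,0]<.54)&(P[...,0]>.4)&(P[...,1]<-.18)&(P[...,1]>-.3)&(abs(Z-.1445)<.003)
k,L,S,_=cv2.connectedComponentsWithStats(m.astype(np.uint8))
for i in range(1,k):
    if S[i,4]>60: r=cv2.minAreaRect((P[L==i][:,:2]*1000).astype(np.float32));print(S[i].tolist(),r)
save('w5',cv2.resize(f['img'][60:260,200:460],(780,600),interpolation=cv2.INTER_CUBIC))
E
```

```text
[ 0.51806015 -0.26384208  0.18779866] [0.00219227 0.87421642 0.49094787] 0.03963396121014003
slot [283.16865664 187.78380909] axle [283.08333909 151.7441557 ] [array([265., 198.]), array([264., 178.]), array([302., 198.]), array([302., 178.])]
[188, 158, 21, 75, 1156] ((466.2913818359375, -237.01419067382812), (49.667938232421875, 10.346637725830078), 82.61530303955078)
```

View pics/w5.png

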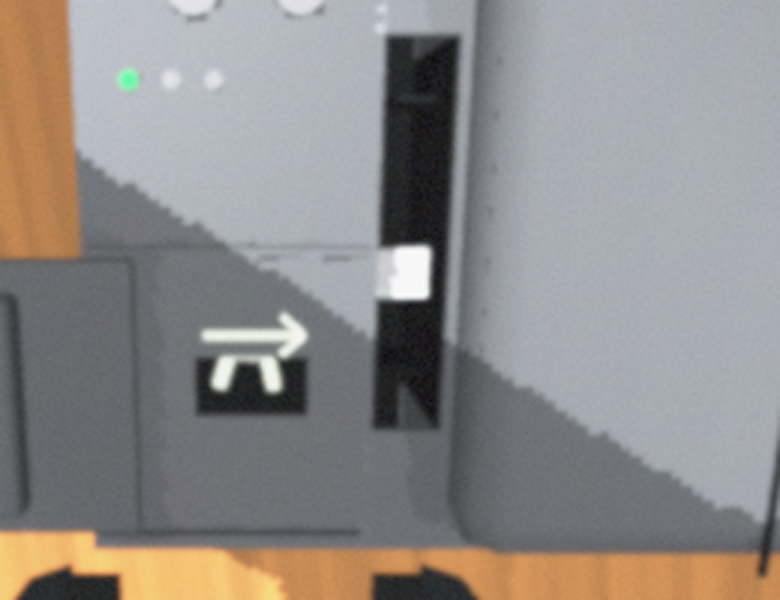

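The cover is fully open: the rib moved 48 mm. The slot shows at crop (251,386), within about 0.5 mm of prediction. Two teeth sit symmetrically at (220,390) and (272,390). The blade points about +x, with its tip at (432,272), so q ≈ -75°. Next is the tool.

{"api": "servo_tool", "payload": {"plan": [[[0.1,0,0,60,0,0,0],[0.1,5,30,92,0,0,0],[0.1,10,92,92,0,0,-0.05],[0.1,14,154,92,0,0,-0.1],[0.1,18,216,92,0,0,-0.15],[0.1,22,278,92,0,0,-0.187],[0.1,26,340,92,0,0,-0.187],[0.1,30,402,92,0,0,-0.187],[0.1,32,464,92,0,0,-0.187],[0.1,32,479,92,0,0,-0.187],[0.1,32,479,92,0,0,-0.187],[0.1,32,479,92,0,0,-0.187]]]}}

```text
time: 9.88
tcp_pos: [0.5511, 0.213, 0.2807]
orientation: [0.0, 0.81, 0.586, -0.0]
force: [-0.3, 0.5, 0.1]
width: 0.0396
```

```bash
python3 - <<'E'
from h import *
w=dict(np.load('pics/w5.npz'))
c0=np.array([.5877,-.2171,0]);a=np.radians(-7.3);M=np.array([[np.cos(a),-np.sin(a),0],[np.sin(a),np.cos(a),0],[0,0,1]])
loc=lambda u,v,h:(M.T@(ray(w,200+u/3,60+v/3,h)-c0)*1000).round(1)
print('teeth',loc(218,390,.122),loc(274,390,.122),'blade tip',loc(431,272,.109),'slot',loc(196,413,.130),loc(306,413,.130),loc(196,357,.13))
s=monitor.state();print(s['tcp_pos'],s['orientation'],s['width'])
f=grab('wrist');save('w6',f['img']);np.savez('pics/w6.npz',**f)
P=cloud(f);Z=P[...,2];X=P[...,0];Y=P[...,1]
near=(X>.48)&(X<.65)&(Y>.1)&(Y<.32)
for lo,hi in((.084,.096),(.136,.144),(.146,.154),(.151,.159),(.156,.164)):
    m=(near&(Z>lo)&(Z<hi)).astype(np.uint8);k,L,S,_=cv2.connectedComponentsWithStats(m)
    for i in range(1,k):
        if S[i,4]>80: r=cv2.minAreaRect((P[L==i][:,:2]*1000).astype(np.float32));print(lo,S[i].tolist(),np.round(r[0],1),np.round(r[1],1),round(r[2],1),np.median(P[L==i][:,2]).round(4))
E
```

```text
teeth [-69.5 -35.9 122. ] [-56.1 -35.9 122. ] blade tip [-17.6  -9.4 109. ] slot [-74.4 -39.5 130. ] [-48.9 -39.6 130. ] [-74.2 -26.3 130. ]
[0.55114846 0.21300486 0.2807136 ] [ 8.99395759e-05  8.10058520e-01  5.86348995e-01 -2.03648457e-04] 0.03962013065592452
0.084 [266, 105, 59, 137, 5812] [566.6 213.2] [150.4  60.3] 72.3 0.0905
0.136 [287, 125, 21, 22, 338] [580.9 258.2] [18.1 18.1] 54.4 0.1405
0.151 [287, 179, 22, 22, 471] [566.6 213.8] [19.4 19.2] 72.8 0.1557
0.151 [285, 226, 25, 15, 88] [553.2 175.9] [ 9.3 23. ] 83.8 0.1561
0.156 [291, 181, 16, 19, 183] [567.6 213.7] [16.9 13. ] 67.8 0.157
0.156 [285, 228, 26, 25, 477] [552.5 169.2] [22.7 22.9] 0.2 0.1603
```

View pics/w6.png

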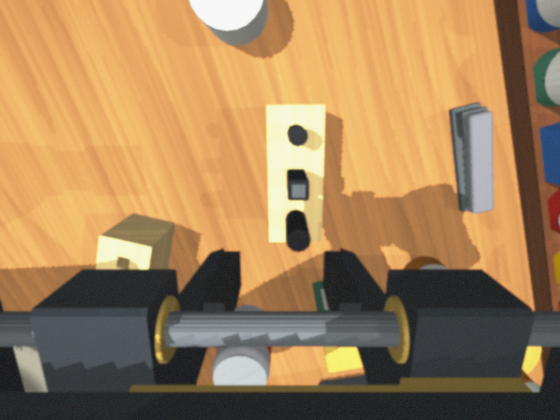

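The tool stand fills the close view. From top to bottom it holds the pen (297,134), the square-handled spudger (298,185) at world (566.6, 213.8), and the screwdriver (297,232). I'll grasp the spudger.

{"api": "servo_tool", "payload": {"plan": [[[0.1,15.5,0.8,0,0,0,0.01],[0.1,15.5,0.8,-20,0,0,0.01],[0.1,15.5,0.8,-70,0,0,0.01],[0.1,15.5,0.8,-100,0,0,0.01],[0.1,15.5,0.8,-100,0,0,0.01],[0.1,15.5,0.8,-100,0,0,0.01]]]}}

```text
time: 10.68
tcp_pos: [0.5674, 0.2148, 0.1825]
orientation: [0.001, 0.807, 0.591, 0.001]
force: [0.5, -0.8, -0.1]
width: 0.0399
```

{"api": "servo_tool", "payload": {"plan": [[[0.1,-0.5,-0.6,-40,0,0,0],[0.1,-0.5,-0.6,-75,0,0,0],[0.1,-0.5,-0.6,-91,0,0,0],[0.1,-0.5,-0.6,-91,0,0,0],[1,-0.5,-0.6,-91,0,0,0],[1,-0.5,-0.6,-91,0,0,0],[1,-0.5,-0.6,-91,0,0,0],[1,-0.5,-0.6,-91,0,0,0],[1,-0.5,-0.6,-91,0,0,0]]]}}

```text
time: 11.8
tcp_pos: [0.5667, 0.2148, 0.0909]
orientation: [0.0, 0.807, 0.591, 0.001]
force: [-0.0, -0.0, 6.7]
width: 0.0196
```

{"api": "servo_tool", "payload": {"plan": [[[1,0,0,20,0,0,0],[1,0,0,60,0,0,0],[1,0,0,110,0,0,0],[1,0,0,160,0,0,0],[1,0,0,209,0,0,0],[1,-4,-40,209,0,0,0.03],[1,-10,-100,209,0,0,0.08],[1,-16,-160,209,0,0,0.12],[1,-22,-220,209,0,0,0.15],[1,-28,-280,209,0,0,0.18],[1,-34,-340,209,0,0,0.18],[1,-40,-400,209,0,0,0.18]]]}}

```text
time: 13.3
tcp_pos: [0.5255, -0.1871, 0.2988]
orientation: [-0.0, 0.75, 0.661, 0.0]
force: [1.3, 0.3, -0.4]
width: 0.0199
```

{"api": "servo_tool", "payload": {"plan": [[[1,-3,-35,0,0,0,0],[1,-5,-55,-10,0,0,0],[1,-5,-57,-45,0,0,0],[1,-5,-57,-49,0,0,0],[1,-5,-57,-49,0,0,0],[1,-5,-57,-49,0,0,0]]]}}

```text
time: 14.05
tcp_pos: [0.5216, -0.242, 0.251]
orientation: [0.001, 0.75, 0.661, 0.0]
force: [0.5, -0.8, -0.5]
width: 0.0196
```

```bash
python3 - <<'E'
from h import *
s=monitor.state();print(s['tcp_pos'],s['orientation'],s['force'],s['width'])
f=grab('wrist');np.savez('pics/w7.npz',**f);g=grab('side');g2=grab('scene');np.savez('pics/s7.npz',**g);np.savez('pics/c7.npz',**g2)
t=np.array(s['tcp_pos']);tip=t-[0,0,.086]
o=[]
for F in(f,g,g2):
    p=proj(F,tip);print(p,proj(F,t));u=int(min(max(p[0],65),494));v=int(min(max(p[1],75),344))
    c=cv2.resize(F['img'][v-75:v+75,u-65:u+65],(260,300),interpolation=cv2.INTER_CUBIC);cv2.circle(c,(int((p[0]-u+65)*2),int((p[1]-v+75)*2)),2,(255,0,0),-1);o.append(c)
save('w7',np.hstack(o))
P=cloud(f)
for v in range(150,270,6):
    r=f['range_z'][v]; c=[u for u in range(240,325) if np.linalg.norm(P[v,u,:2]-t[:2])<.02 and .155<P[v,u,2]<.25]
    if c: print(v,c[0],c[-1],P[v,c].mean(0).round(4))
E
```

```text
[ 0.52155306 -0.24204963  0.25102248] [1.01078182e-03 7.49977066e-01 6.61463015e-01 2.42994402e-04] [ 0.49877205 -0.80674867 -0.50851135] 0.01962507260574397
[281.2053418  207.92982812] [281.3905142  251.58232577]
[307.48492579 146.41020813] [308.89041982 117.42724627]
[273.72447787 261.82990978] [273.63070759 233.95081083]
210 279 284 [ 0.522  -0.24    0.1781]
216 279 284 [ 0.522  -0.2401  0.1928]
222 279 284 [ 0.522  -0.2399  0.2068]
228 279 284 [ 0.5219 -0.2399  0.2187]
234 279 284 [ 0.5219 -0.2398  0.2298]
```

View pics/w7.png

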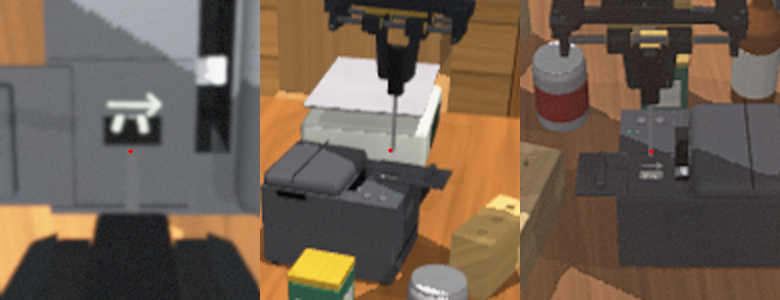

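{"api": "servo_tool", "payload": {"plan": [[[1,-0.5,1.3,-10,0,0,0],[1,-0.5,1.3,-25,0,0,0],[1,-0.5,1.3,-30,0,0,0],[1,-0.5,1.3,-34,0,0,0],[1,-0.5,1.3,-38,0,0,0],[1,-0.5,1.3,-40,0,0,0],[1,-0.5,1.3,-40,0,0,0]]]}}

```text
time: 15.08
tcp_pos: [0.5206, -0.241, 0.2097]
orientation: [-0.0, 0.75, 0.661, 0.0]
force: [-0.1, -0.5, 0.3]
width: 0.0194
```

```bash
cat > look.py <<'E'
from h import *
import sys
s=monitor.state();t=np.array(s['tcp_pos']);print('t',s['time'].__round__(2),t.round(4),np.round(s['force'],1),s['width'].__round__(4))
f=grab('wrist');P=cloud(f)
c0=np.array([.5877,-.2171,0]);a=np.radians(-7.3);M=np.array([[np.cos(a),-np.sin(a),0],[np.sin(a),np.cos(a),0],[0,0,1]])
m=(np.hypot(P[...,0]-t[0],P[...,1]-t[1])<.012)&(P[...,2]>.14)&(P[...,2]<t[2]-.01)
q=(P[m]-c0)@M*1000; print('tool front face, printer frame, rel slot x:',q.mean(0).round(2)-[-61.65,0,0],len(q), 'tcp',((t-c0)@M*1000-[-61.65,0,0]).round(1))
hs=cv2.cvtColor(f['img'],cv2.COLOR_RGB2HSV)
pr=lambda x,y,z:proj(f,c0+M@np.array([x,y,z])/1000)
# blade in exit: bright pixels
v,u=np.mgrid[:420,:560]; o=f['T'][:3,3]; d=np.stack([(u-f['cx'])/f['f'],(v-f['cy'])/f['f'],np.ones_like(u)],-1)@f['T'][:3,:3].T
W=(o+d*((.109-o[2])/d[...,2])[...,None]-c0)@M*1000
b=(f['img'].min(-1)>150)&(W[...,0]>-36)&(W[...,0]<-20)&(abs(W[...,1])<43)
for xx in (-32,-28,-24):
    k=b&(abs(W[...,0]-xx)<1.2); 
    if k.sum()>3: y=W[...,1][k]; print('blade at x',xx,'y',y.min().round(1),y.max().round(1),'ang',np.degrees(np.arctan2((y.min()+y.max())/2+10,xx+61.65)).round(1))
W2=(o+d*((.122-o[2])/d[...,2])[...,None]-c0)@M*1000
k=(f['img'].min(-1)>120)&(abs(W2[...,0]+61.65)<13)&(W2[...,1]<-30)&(W2[...,1]>-37.5)
n,L,S,C=cv2.connectedComponentsWithStats(k.astype(np.uint8))
for i in range(1,n):
    if S[i,4]>8: w=W2[L==i]; print('tooth',S[i,4],(w.mean(0)-[-61.65,-10,122]).round(1),'phi',np.degrees(np.arctan2(w[:,0].mean()+61.65,-(w[:,1].mean()+10))).round(1))
np.savez('pics/last.npz',**f)
c=f['img'][90:290,190:450]; save(sys.argv[1],cv2.resize(c,(780,600),interpolation=cv2.INTER_CUBIC))
E
python3 look.py w8
```

```text
t 15.07 [ 0.5206 -0.241   0.2097] [-0.1 -0.5  0.3] 0.0194
tool front face, printer frame, rel slot x: [ -1.85 -30.04 169.34] 157 tcp [ -1.9 -32.2 209.7]
blade at x -32 y -15.0 42.3 ang 38.6
blade at x -28 y -15.0 -3.5 ang 1.3
blade at x -24 y -15.0 -3.5 ang 1.1
tooth 39 [ -7.2 -22.5   0. ] phi -17.8
tooth 44 [  4.6 -22.8   0. ] phi 11.4
```

View pics/w8.png

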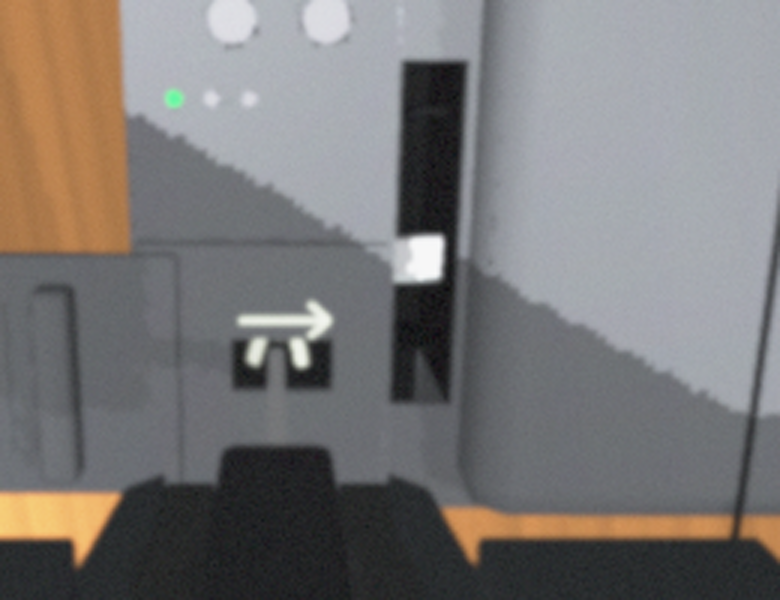

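{"api": "servo_tool", "payload": {"plan": [[[1,0.5,0,-3,0,0,0],[1,0.5,0,-6,0,0,0],[1,0.5,0,-9,0,0,0],[1,0.5,0,-9,0,0,0],[1,2,-0.2,-9,0,0,0],[1,3.5,-0.4,-9,0,0,0],[1,5,-0.6,-9,0,0,0],[1,5,-0.6,-9,0,0,0]]]}}

```text
time: 16.12
tcp_pos: [0.5255, -0.2415, 0.2007]
orientation: [-0.0, 0.75, 0.661, -0.0]
force: [-3.0, 0.8, 1.0]
width: 0.0195
```

```bash
python3 look.py w9
```

```text
t 16.12 [ 0.5255 -0.2415  0.2007] [-3.   0.8  1. ] 0.0195
tool front face, printer frame, rel slot x: [  2.91 -29.85 165.57] 139 tcp [  3.  -32.1 200.7]
blade at x -32 y -11.4 42.4 ang 40.7
blade at x -28 y -11.4 0.5 ang 7.7
blade at x -24 y -11.4 1.3 ang 7.5
tooth 40 [ -4.8 -23.1   0. ] phi -11.8
tooth 43 [  6.8 -22.7   0. ] phi 16.6
```

The wheel turned by about 6° at 3 N, as expected. I'll carry on with the stroke.

{"api": "servo_tool", "payload": {"plan": [[[1,1.5,-0.2,0,0,0,0],[1,3,-0.4,0,0,0,0],[1,4.5,-0.6,0,0,0,0],[1,5,-0.6,0,0,0,0],[1,5,-0.6,0,0,0,0]]]}}

```text
time: 16.8
tcp_pos: [0.5306, -0.2422, 0.2006]
orientation: [0.0, 0.75, 0.661, 0.0]
force: [-2.8, 0.8, -1.5]
width: 0.0196
```

```bash
python3 look.py w10
```

```text
t 16.8 [ 0.5306 -0.2422  0.2006] [-2.8  0.8 -1.5] 0.0196
tool front face, printer frame, rel slot x: [  8.19 -30.01 165.01] 139 tcp [  8.2 -32.2 200.6]
blade at x -32 y -5.1 42.3 ang 43.9
blade at x -28 y -3.6 8.2 ang 20.1
blade at x -24 y -2.8 11.2 ang 20.7
tooth 25 [-11.3 -21.5   0. ] phi -27.7
tooth 45 [  0.1 -23.    0. ] phi 0.2
tooth 18 [ 11.1 -21.    0. ] phi 27.8
```

{"api": "servo_tool", "payload": {"plan": [[[1,-0.5,0,0,0,0,0],[1,-0.5,0,8,0,0,0],[1,-0.5,0,15,0,0,0],[1,-0.5,0,15,0,0,0],[1,-8,1,15,0,0,0],[1,-13.6,1.7,15,0,0,0],[1,-13.6,1.7,15,0,0,0],[1,-13.6,1.7,15,0,0,0]]]}}

```text
time: 17.85
tcp_pos: [0.517, -0.2405, 0.2157]
orientation: [0.0, 0.75, 0.661, 0.0]
force: [0.5, 0.4, -0.7]
width: 0.0199
```

```bash
python3 look.py w11
```

```text
t 17.85 [ 0.517  -0.2405  0.2157] [ 0.5  0.4 -0.7] 0.0199
tool front face, printer frame, rel slot x: [ -5.48 -30.02 172.97] 166 tcp [ -5.5 -32.2 215.7]
blade at x -32 y -10.3 42.4 ang 41.3
blade at x -28 y -3.6 8.7 ang 20.5
blade at x -24 y -2.8 11.2 ang 20.7
tooth 19 [-11.1 -21.5   0. ] phi -27.3
tooth 48 [  0.2 -23.1   0. ] phi 0.6
tooth 16 [ 11.6 -21.2   0. ] phi 28.6
```

X is -5.5, centred in the gap. I'll go down and make the second stroke of about 13 mm.

{"api": "servo_tool", "payload": {"plan": [[[1,0,0,-5,0,0,0],[1,0,0,-10,0,0,0],[1,0,0,-15,0,0,0],[1,0,0,-15,0,0,0],[1,2,-0.3,-15,0,0,0],[1,4,-0.5,-15,0,0,0],[1,6,-0.8,-15,0,0,0],[1,8,-1,-15,0,0,0],[1,10,-1.3,-15,0,0,0],[1,12,-1.5,-15,0,0,0],[1,13.4,-1.7,-15,0,0,0],[1,13.4,-1.7,-15,0,0,0]]]}}

```text
time: 19.4
tcp_pos: [0.5305, -0.2422, 0.2006]
orientation: [0.0, 0.75, 0.661, 0.0]
force: [-2.4, 0.5, -1.4]
width: 0.0193
```

```bash
python3 look.py w12
```

```text
t 19.4 [ 0.5305 -0.2422  0.2006] [-2.4  0.5 -1.4] 0.0193
tool front face, printer frame, rel slot x: [  8.09 -30.   164.58] 141 tcp [  8.1 -32.2 200.6]
blade at x -32 y 3.5 42.3 ang 48.0
blade at x -28 y 21.1 32.2 ang 47.4
blade at x -24 y 24.8 28.5 ang 44.2
tooth 23 [-11.2 -21.4   0. ] phi -27.8
tooth 47 [  0.3 -23.1   0. ] phi 0.7
tooth 20 [ 11.1 -21.2   0. ] phi 27.5
```

{"api": "servo_tool", "payload": {"plan": [[[1,-0.5,0,0,0,0,0],[1,-0.5,0,8,0,0,0],[1,-0.5,0,15,0,0,0],[1,-0.5,0,15,0,0,0],[1,-8,1,15,0,0,0],[1,-13.5,1.7,15,0,0,0],[1,-13.5,1.7,15,0,0,0],[1,-13.5,1.7,15,0,0,0],[1,-13.5,1.7,10,0,0,0],[1,-13.5,1.7,5,0,0,0],[1,-13.5,1.7,0,0,0,0],[1,-13.5,1.7,0,0,0,0]]]}}

```text
time: 20.95
tcp_pos: [0.5167, -0.2404, 0.2002]
orientation: [-0.0, 0.75, 0.661, -0.0]
force: [-0.1, 0.6, -0.3]
width: 0.0195
```

{"api": "servo_tool", "payload": {"plan": [[[1,2,-0.3,0,0,0,0],[1,4,-0.5,0,0,0,0],[1,6,-0.8,0,0,0,0],[1,8,-1,0,0,0,0],[1,10,-1.3,0,0,0,0],[1,11,-1.4,0,0,0,0],[1,11.8,-1.5,0,0,0,0],[1,11.8,-1.5,0,0,0,0]]]}}

```text
time: 21.95
tcp_pos: [0.5287, -0.242, 0.2006]
orientation: [-0.0, 0.75, 0.661, -0.0]
force: [-3.0, 0.3, -1.0]
width: 0.0197
```

```bash
python3 look.py w13
```

```text
t 21.95 [ 0.5287 -0.242   0.2006] [-3.   0.3 -1. ] 0.0197
tool front face, printer frame, rel slot x: [  6.23 -29.96 165.2 ] 138 tcp [  6.3 -32.2 200.6]
blade at x -32 y -3.5 42.3 ang 44.8
tooth 50 [ -1.4 -23.    0. ] phi -3.6
tooth 41 [ 10.2 -21.7   0. ] phi 25.1
```

q ≈ -4°. I'll push on in 0.4 mm steps and watch the force.

{"api": "servo_tool", "payload": {"plan": [[[1,0.4,0,0,0,0,0],[1,0.8,-0.1,0,0,0,0],[1,1.2,-0.1,0,0,0,0],[1,1.2,-0.1,0,0,0,0]]]}}

```text
time: 22.5
tcp_pos: [0.5299, -0.2421, 0.2007]
orientation: [0.0, 0.75, 0.661, -0.0]
force: [-3.2, 0.8, -1.3]
width: 0.0198
```

{"api": "servo_tool", "payload": {"plan": [[[1,0.3,0,0,0,0,0],[1,0.6,-0.1,0,0,0,0],[1,0.6,-0.1,0,0,0,0]]]}}

```text
time: 22.88
tcp_pos: [0.5303, -0.2422, 0.2007]
orientation: [-0.0, 0.75, 0.661, -0.0]
force: [-4.7, 0.7, -1.2]
width: 0.0195
```

{"api": "servo_tool", "payload": {"plan": [[[1,0.3,0,0,0,0,0],[1,0.3,0,0,0,0,0]]]}}

```text
time: 23.12
tcp_pos: [0.5305, -0.2422, 0.2006]
orientation: [-0.0, 0.75, 0.661, -0.0]
force: [-5.3, 0.5, -1.3]
width: 0.0195
```

```bash
python3 look.py w14
```

```text
t 23.12 [ 0.5305 -0.2422  0.2006] [-5.3  0.5 -1.3] 0.0195
tool front face, printer frame, rel slot x: [  7.78 -29.9  165.46] 144 tcp [  8.1 -32.1 200.6]
blade at x -32 y -0.3 42.4 ang 46.3
tooth 17 [-11.2 -21.3   0. ] phi -27.8
tooth 44 [ -0.3 -23.4   0. ] phi -0.7
tooth 20 [ 10.7 -21.8   0. ] phi 26.2
```

{"api": "servo_tool", "payload": {"plan": [[[1,0.5,-0.1,0,0,0,0],[1,0.5,-0.1,0,0,0,0]]]}}

```text
time: 23.42
tcp_pos: [0.5308, -0.2422, 0.2006]
orientation: [-0.001, 0.75, 0.661, -0.0]
force: [-5.8, 1.2, -0.3]
width: 0.0199
```

```bash
python3 look.py w15
```

```text
t 23.43 [ 0.5308 -0.2422  0.2006] [-5.8  1.2 -0.3] 0.0199
tool front face, printer frame, rel slot x: [  7.88 -29.91 165.24] 144 tcp [  8.4 -32.1 200.6]
blade at x -32 y 4.4 42.4 ang 48.4
tooth 21 [-11.6 -21.4   0. ] phi -28.4
tooth 46 [ -0.2 -23.5   0. ] phi -0.4
tooth 22 [ 10.9 -21.9   0. ] phi 26.5
```

At the stop: the force rose from 3 to 5.8 N while the tool stood still, and the tooth sits at φ ≈ 0. I'll back off, lift out and return to the stand.

{"api": "servo_tool", "payload": {"plan": [[[1,-1.2,0.1,0,0,0,0],[1,-1.2,0.1,10,0,0,0],[1,-1.2,0.1,50,0,0,0],[1,-1.2,0.1,99,0,0,0],[1,-1.2,0.1,99,0,0,0]]]}}

```text
time: 24.1
tcp_pos: [0.5317, -0.2429, 0.3047]
orientation: [0.005, 0.75, 0.661, 0.002]
force: [-0.1, -0.9, -1.1]
width: 0.0202
```

```bash
python3 look.py w16 | grep -v face
```

```text
t 24.1 [ 0.5317 -0.2429  0.3047] [-0.1 -0.9 -1.1] 0.0202
blade at x -32 y 39.7 42.7 ang 59.9
tooth 9 [-11.6 -21.9   0. ] phi -27.9
tooth 33 [  0.  -23.1   0. ] phi 0.1
tooth 16 [ 11.2 -21.4   0. ] phi 27.6
```

{"api": "servo_tool", "payload": {"plan": [[[1,4,50,0,0,0,0],[1,8,110,0,0,0,-0.04],[1,12,170,0,0,0,-0.08],[1,17,230,0,0,0,-0.12],[1,22,290,0,0,0,-0.16],[1,27,350,0,0,0,-0.18],[1,32,410,0,0,0,-0.18],[1,37,457,0,0,0,-0.18],[1,37,457,0,0,0,-0.18],[1,37,457,0,0,0,-0.18],[1,37,457,0,0,0,-0.18]]]}}

```text
time: 25.52
tcp_pos: [0.5672, 0.2137, 0.2996]
orientation: [-0.0, 0.807, 0.59, -0.0]
force: [0.7, -0.4, -0.7]
width: 0.0195
```

```bash
python3 - <<'E'
from h import *
s=monitor.state();t=np.array(s['tcp_pos']);print(t,s['orientation'],s['width'])
f=grab('wrist');P=cloud(f);m=(np.hypot(P[...,0]-t[0],P[...,1]-t[1])<.012)&(P[...,2]>.2)&(P[...,2]<t[2]-.01)
for lo,hi in((.2,.23),(.23,.29)):
    k=m&(P[...,2]>lo)&(P[...,2]<hi); print('tool face',P[k].mean(0).round(4),k.sum())
a=np.radians(-17.5);print('tool centre',P[m].mean(0)[:2]*1000+3.5*np.array([np.sin(a),-np.cos(a)]))
E
```

```text
[0.56723764 0.21368344 0.29960801] [-1.07225755e-05  8.07067036e-01  5.90459818e-01 -5.22533731e-05] 0.019489670847016135
tool face [0.5679 0.2157 0.2217] 34
tool face [0.5678 0.2158 0.2593] 156
tool centre [566.78567781 212.45173166]
```

{"api": "servo_tool", "payload": {"plan": [[[1,-0.2,1.2,-50,0,0,0],[1,-0.2,1.2,-100,0,0,0],[1,-0.2,1.2,-120,0,0,0],[1,-0.2,1.2,-120,0,0,0],[1,-0.2,1.2,-140,0,0,0],[1,-0.2,1.2,-165,0,0,0],[1,-0.2,1.2,-190,0,0,0],[1,-0.2,1.2,-200,0,0,0],[1,-0.2,1.2,-200,0,0,0]]]}}

```text
time: 26.7
tcp_pos: [0.5673, 0.2159, 0.1005]
orientation: [0.0, 0.807, 0.591, 0.0]
force: [0.3, 0.1, -1.2]
width: 0.0198
```

{"api": "servo_tool", "payload": {"plan": [[[1,0,0,-4,0,0,0],[1,0,0,-8,0,0,0],[1,0,0,-9,0,0,0],[1,0,0,-9,0,0,0],[0.1,0,0,-9,0,0,0],[0.1,0,0,-9,0,0,0],[0.1,0,0,-9,0,0,0],[0.1,0,0,20,0,0,0],[0.1,0,0,80,0,0,0],[0.1,-15,0,140,0,0,0],[0.1,-15,0,189,0,0,0],[0.1,-15,0,189,0,0,0]]]}}

```text
time: 28.2
tcp_pos: [0.5528, 0.2163, 0.2927]
orientation: [0.002, 0.807, 0.591, 0.003]
force: [-0.9, 0.5, -0.4]
width: 0.0396
```

```bash
python3 - <<'E'
from h import *
s=monitor.state();print(s['time'],s['tcp_pos'],s['width'],s['force'])
f=grab('wrist')
P=cloud(f);Z=P[...,2];X=P[...,0];Y=P[...,1]
near=(X>.48)&(X<.65)&(Y>.1)&(Y<.32)
for lo,hi in((.084,.096),(.136,.144),(.151,.159),(.157,.164)):
    m=(near&(Z>lo)&(Z<hi)).astype(np.uint8);k,L,S,_=cv2.connectedComponentsWithStats(m)
    for i in range(1,k):
        if S[i,4]>80: r=cv2.minAreaRect((P[L==i][:,:2]*1000).astype(np.float32));print(lo,S[i].tolist(),np.round(r[0],1),np.round(r[1],1),round(r[2],1),np.median(P[L==i][:,2]).round(4))
E
```

```text
28.2 [0.55279106 0.21627631 0.29268782] 0.03959511670112836 [-0.88890168  0.46654657 -0.37279316]
0.084 [266, 110, 56, 132, 5411] [566.7 213.1] [149.9  60.1] 72.4 0.0905
0.136 [286, 130, 20, 20, 306] [580.7 258.3] [17.9 17.4] 27.9 0.1405
0.151 [285, 180, 21, 21, 434] [566.7 215. ] [19.5 19.1] 73.2 0.1558
0.157 [283, 228, 25, 24, 430] [552.5 169.2] [22.7 22.1] 30.7 0.1603
```

The tool hangs upright, top at 155.8 mm and square outline intact. Next I'll shut the cover.

{"api": "servo_tool", "payload": {"plan": [[[0.1,-8,-50,0,0,0,0.02],[0.1,-18,-110,0,0,0,0.06],[0.1,-29,-170,0,0,0,0.1],[0.1,-41,-230,0,0,0,0.14],[0.1,-54,-290,0,0,0,0.18],[0.1,-68,-350,0,0,0,0.18],[0.1,-80,-410,0,0,0,0.18],[0.1,-86.6,-453,0,0,0,0.18],[0.1,-86.6,-453,-50,0,0,0.18],[0.1,-86.6,-453,-100,0,0,0.18],[0.1,-86.6,-453,-100,0,0,0.18],[0.1,-86.6,-453,-100,0,0,0.18]]]}}

```text
time: 29.75
tcp_pos: [0.4658, -0.2373, 0.1901]
orientation: [0.001, 0.75, 0.661, 0.0]
force: [0.2, 0.3, -0.0]
width: 0.0392
```

{"api": "servo_tool", "payload": {"plan": [[[0.1,0.4,0.4,-40,0,0,0],[0.1,0.4,0.4,-65,0,0,0],[0.1,0.4,0.4,-71,0,0,0],[0.1,0.4,0.4,-71,0,0,0],[1,0.4,0.4,-71,0,0,0],[1,0.4,0.4,-71,0,0,0],[1,0.4,0.4,-71,0,0,0],[1,0.4,0.4,-71,0,0,0],[1,0.4,0.4,-71,0,0,0]]]}}

```text
time: 30.88
tcp_pos: [0.4661, -0.2368, 0.1181]
orientation: [0.001, 0.75, 0.661, 0.0]
force: [3.2, -0.6, 1.2]
width: 0.0093
```

{"api": "servo_tool", "payload": {"plan": [[[1,6,-0.8,0,0,0,0],[1,13,-1.7,0,0,0,0],[1,20,-2.6,0,0,0,0],[1,27,-3.5,0,0,0,0],[1,34,-4.4,0,0,0,0],[1,40,-5.1,0,0,0,0],[1,44,-5.6,0,0,0,0],[1,46.5,-6,0,0,0,0],[1,47.5,-6.1,0,0,0,0],[1,47.5,-6.1,0,0,0,0]]]}}

```text
time: 32.12
tcp_pos: [0.5134, -0.2428, 0.1181]
orientation: [0.0, 0.75, 0.661, -0.0]
force: [-1.9, 0.5, 5.8]
width: 0.009
```

{"api": "servo_tool", "payload": {"plan": [[[1,0.5,-0.1,0,0,0,0],[1,1,-0.1,0,0,0,0],[1,1,-0.1,0,0,0,0]]]}}

```text
time: 32.5
tcp_pos: [0.5138, -0.2429, 0.1181]
orientation: [-0.001, 0.75, 0.661, -0.001]
force: [-4.5, -0.4, 7.2]
width: 0.0094
```

{"api": "servo_tool", "payload": {"plan": [[[1,0.5,-0.1,0,0,0,0],[1,0.5,-0.1,0,0,0,0]]]}}

```text
time: 32.75
tcp_pos: [0.5138, -0.2429, 0.118]
orientation: [-0.001, 0.75, 0.661, -0.001]
force: [-8.1, 2.2, 8.4]
width: 0.0096
```

The cover is at its stop: force is up to 8 N and the TCP no longer moves. I'll relax, release, rise and check.

{"api": "servo_tool", "payload": {"plan": [[[1,-0.7,0.1,0,0,0,0],[0.1,-0.7,0.1,0,0,0,0],[0.1,-0.7,0.1,0,0,0,0],[0.1,-0.7,0.1,0,0,0,0],[0.1,-0.7,0.1,30,0,0,0],[0.1,-0.7,0.1,90,0,0,0],[0.1,-0.7,0.1,150,0,0,0],[0.1,-0.7,0.1,182,0,0,0],[0.1,-0.7,0.1,182,0,0,0],[0.1,-0.7,0.1,182,0,0,0]]]}}

```text
time: 34.0
tcp_pos: [0.5137, -0.2426, 0.2981]
orientation: [-0.001, 0.75, 0.661, -0.0]
force: [0.5, 0.3, -1.2]
width: 0.0396
```

```bash
python3 - <<'E'
from h import *
s=monitor.state();print(s['time'],s['tcp_pos'],s['width'],s['force'])
f=grab('wrist');P=cloud(f);Z=P[...,2];near=(P[...,0]>.4)&(P[...,0]<.55)&(P[...,1]<-.15)&(P[...,1]>-.35)
m=(near&(abs(Z-.1445)<.003)).astype(np.uint8);k,L,S,_=cv2.connectedComponentsWithStats(m)
for i in range(1,k):
    if S[i,4]>150: print('rib',cv2.minAreaRect((P[L==i][:,:2]*1000).astype(np.float32)))
g=grab('scene');g0=np.load('pics/scene.npz')
save('w20',np.vstack([cv2.resize(f['img'],(400,300)),cv2.resize(g['img'],(400,300))]))
E
```

```text
34.0 [ 0.51368734 -0.24255187  0.29809538] 0.03960796638741007 [ 0.46125425  0.33880882 -1.23803592]
rib ((513.7789306640625, -243.6820831298828), (50.27619552612305, 9.946847915649414), 82.57173919677734)
```

View pics/w20.png

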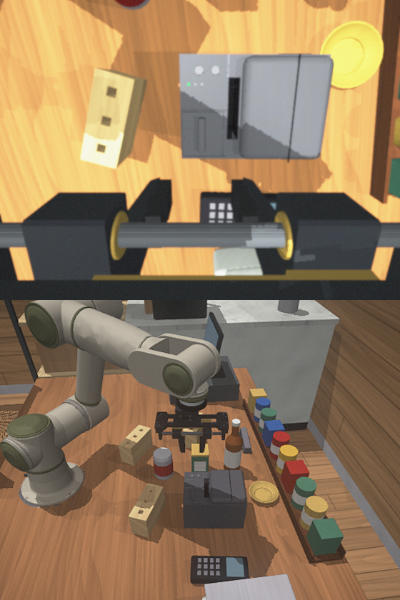

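The cover is shut, with the rib back at (513.8, -243.7). The paper exit is clear and the other items look untouched. I'll hand in.

```bash
python3 -c "
from workcell import workorder; print(workorder.sign_off())"
```

```text
the job is handed in; nothing more can be done
None
```

The job is done and handed in after about 34 s of robot time, within the 72 s limit.

- **Cover opened:** I pinched the rib and slid the cover 48 mm to its open stop.
- **Blade home:** Using the square-handled tool, I turned the wheel about 78° in three strokes at roughly 3 N. At the end the force rose to about 6 N with no further movement. Afterwards a tooth sat at 0° (±1°), and the final picture showed the paper exit clear.
- **Tool back:** It hangs upright in its original middle hole, about 1 mm off its starting position and with its top at the same height.
- **Cover shut:** It went back to its stop, where the force reached about 8 N. The rib is within 0.5 mm of where it started.
- **Everything else:** The pen, screwdriver and stand measured unchanged. The other items I only checked by eye in the last picture, where none looked moved.

**Where a check disagreed:** The fingertips are really about 20 mm above the reported TCP. My first attempt to pinch the rib therefore closed above it without touching anything, and I corrected for the offset after that. The first blade and tooth estimates of the wheel angle also differed by a few degrees, but this didn't affect the result.

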